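# Take a clean vial from the flap dispenser to the balance

## Task

Stand the knobbed steel lab weight on the hand pad of the dispenser, so that it presses the pad down and keeps the spring-loaded clear flap open. Then, leaving the weight there, take the round vial (not the square specimen box) out of the dispenser and set it down upright in the middle of the balance pan, without dropping it.

Things in the scene. Friction and masses are not known exactly. Their poses are not given: they have to be found in the camera images.
- weight_center (a point): Centre (35 mm above its underside) of the loose steel lab weight: upright cylinder 50 mm in diameter, 42 mm tall, with a neck and a round knob (26 mm diameter, the upper 12 mm) on top, 70 mm tall in all, about 0.75 kg; z up along its axis. It stands on the bench to the robot's left; the flat tin without a knob (54 mm diameter, 30 mm tall) is empty and not wanted.
- pad_top (a point): Centre of the top of the dispenser's black hand pad, a level plate 85 (x) by 100 mm (y), 50 mm above the bench. A load of about 5 N (the weight is enough by itself) sinks it 14 mm to its stop and a linkage swings the flap open; unloaded, a spring lifts it and shuts the flap. The point moves with the pad. x points level from the pad to the bay, y left along the dispenser, z up.
- bay_floor (a point): Centre of the floor of the dispenser's bay, 115 mm from the pad's centre along x: a fixed grey open-topped box, inside 110 (x) by 240 mm (y), walls 5 mm thick; floor 12 mm, wall tops 72 mm above the bench. Axes as the pad's. The clear flap covers it at 73 to 79 mm height, hinged along the far (+x) wall; with the pad down it has swung 110 degrees, leaning back beyond that wall.
- vial_center (a point): Centre (27.5 mm above its underside) of the loose round vial in the bay under the flap: 28 mm in diameter with a white round cap (30 mm diameter, the upper 14 mm), 55 mm tall, 30 g; z up along its axis. It stands about 55 mm left or right (bay y) of the bay's centre and 12 mm nearer the pad, 40 mm free on both sides along y; the other place holds an unwanted square box, 32 mm wide, 48 mm tall.
- pan_top (a point): Centre of the top face of the round steel pan of the white bench balance (fixed), to the robot's right: pan 120 mm in diameter, its face 68 mm above the bench, rigid; z up.
Not all that is in view belongs to the job. What is shaped like the part that bears weight_center but blue is not meant.

How it is judged:
On the way, in this order (a step that is already met when the one before it is completed fails the run):
1. the weight stands on the pad by itself, let go, with the pad pressed down (flap open) (horizontal distance between weight_center and pad_top below 0.035 m and z of weight_center in the frame of pad_top below 0.042 m and angle between weight_center's own z axis and vertical below 0.17 rad and height (world z) of pad_top below 0.04 m and contact force between weight and the fingers below 0.1 N), for 0.2 s.
2. the vial is lifted out of the bay in the fingers while the weight keeps the flap open (height (world z) of vial_center above 0.105 m and contact force between vial and the fingers above 0.3 N and height (world z) of pad_top below 0.04 m and horizontal distance between weight_center and pad_top below 0.035 m), for 0.1 s.
At the end, for the whole second after the job is handed in: The round vial stands upright (within 10 degrees) and at rest on the balance pan, its axis within 30 mm of the pan's centre, and the weight still stands upright (within 10 degrees) on the hand pad, within 35 mm of its centre, with the pad held down (its top below 40 mm) and the flap open (horizontal distance between vial_center and pan_top below 0.03 m and z of vial_center in the frame of pan_top between 0.022 and 0.034 m and angle between each of vial_center, weight_center's own z axis and vertical below 0.17 rad and linear speed of vial below 0.03 m/s and horizontal distance between weight_center and pad_top below 0.035 m and height (world z) of pad_top below 0.04 m); the robot touches nothing.
It fails at once if the vial is dropped: let go of over the balance with its underside more than 25 mm above the pan (horizontal distance between vial_center and pan_top below 0.1 m and z of vial_center in the frame of pan_top above 0.0525 m and contact force between vial and the fingers below 0.02 N).
It also fails if it takes over 51 s, if anything falls off the work surface, if the arm or the gripper's body presses on something with over 40 N, if the wrist force passes 120 N, or if a joint passes its speed limit or range.

## Robot

A 6-joint arm with a two-finger parallel gripper is mounted at the origin on the work surface. World frame = base frame: x ahead of the robot, y to its left, z up, the work surface at z = 0. Lengths are in m, angles in rad, forces in N, time in s.
With the tool pointing down it reaches from about 0.35 to 0.975 m from the base axis. Payload 17.4 kg.
Tool frame: the origin (TCP) lies midway between the tips of the shut fingers; the grasp point (between the pads) lies 19 mm behind it; z points along the fingers, y is the line along which they close (so a half turn about z gives the same grasp; the last joint's range is limited). The gripper opens to 85 mm and grips with 20 to 120 N. Pads are 22 mm wide; open, the fingers measure 114 mm over their backs; the gripper's body (76 mm by 85 mm) begins 54 mm behind the grasp point. The pads swing forward as they close: fully open they stand 13 mm farther back than shut.
Start: joints at [-1.175, 0.116, 1.442, -0, 1.584, -0.038], TCP at [0.284, -0.612, 0.231] pointing down, gripper open.
Joint ranges: [-2.83, 2.83], [-0.83, 2.19], [0.07, 2.5], [-1.14, 4.28], [0.01, 3], [-2.97, 2.97]. Speed limits (rad/s): [1.89, 1.89, 2.22, 3.14, 3.14, 3.14].

## Interface

Orientations are given as a 3x3 rotation matrix whose columns are the frame's x, y, z axes.
In Python, from workcell import arm gives the robot as it stands. The module is installed in compiled form; this text tells all that it offers. Calls block until the motion is done:
- arm.goto(position, orientation): joint-space move of the TCP to a pose.
- arm.line_to(position, rot=None, vel=0.15): straight line of the TCP; rot=None keeps the orientation; vel is the mean speed in m/s.
- arm.goto_joints(angles): joint-space move.
- arm.command_gripper(opening): opening from 0.0 (shut) to 1.0 (fully open); the grip force is fixed at half the most; returns when the fingers have stopped.
- arm.dwell(seconds).
- arm.solve_ik(position, orientation): joint angles nearest the present ones, or None.
- arm.grab_frame(name): name is "scene" or "top" or "wrist"; returns the picture (420x560x3 uint8, red, green, blue); there is no depth.
- arm.get_calibration(name): a dict with "camera_matrix" (3x3 intrinsics, pixels), "position" and "orientation" of the camera in the world. Camera axes: x right, y up, looking along -z (the intrinsics and any distortion apply to the point x, -y, -z); pixel columns grow to the right and rows downward; lengths in m; the calibration is good to about 2 mm. A picture is of the moment at which its call begins: read the wrist's pose just before it. get_calibration takes no time and is no camera call; for the wrist camera it gives the pose at the moment of the call.
A pose or a line that the arm cannot do raises arm.PlanningError and nothing moves.
- arm.finish_job(): hands the job in; it is judged then, once.
Readings, each from a call of its own:
- arm.get_time(): time.
- arm.get_q(): joint angles.
- arm.get_qvel(): joint speeds.
- arm.get_effort(): joint torques, N m.
- arm.get_tcp_pos(): TCP position.
- arm.get_tool_rot(): TCP orientation.
- arm.get_force(): force on the tool from outside, world axes, zero at the start.
- arm.get_ft_torque(): the same for the moment, N m.
- arm.get_opening(): opening from 0.0 (shut) to 1.0 (fully open).
- arm.get_gripper_force(): force on a finger pad.
Only numpy, scipy, OpenCV 4.12 (cv2) and the standard library are available. Lean on these libraries where they do the work, as an engineer would, in place of code of your own. Each camera call takes 0.05 s, during which the arm holds its last target. There are 200 camera calls.

## Working session

There is one attempt and no reset: what is moved stays moved. The work goes in short steps, each a Python script; the robot and the scene stay as the last script left them, time stands still between calls to the robot, and variables do not carry over. Pictures are saved under pics/ and viewed, at most 10 in all, crops included, and the job is handed in when it is done.

```bash
mkdir -p pics; python3 - <<'E'
from workcell import arm
import cv2,numpy as np
for n in("scene","top"):
    f=arm.grab_frame(n); cv2.imwrite(f"pics/{n}0.png",f[:,:,::-1]); c=arm.get_calibration(n); print(n,c)
print(arm.get_time(),arm.get_opening())
print(arm.get_tool_rot())
E
```

```text
scene {'camera_matrix': array([[415.6990672 ,   0.        , 273.31199077],
       [  0.        , 415.6990672 , 205.98430695],
       [  0.        ,   0.        ,   1.        ]]), 'position': array([1.19370422, 0.54942412, 0.69822995]), 'orientation': array([[-0.62658326, -0.46678007,  0.62410718],
       [ 0.7789909 , -0.35064729,  0.51982657],
       [-0.02380319,  0.81188844,  0.58332715]])}
top {'camera_matrix': array([[478.35412586,   0.        , 280.08853231],
       [  0.        , 478.35412586, 208.67410533],
       [  0.        ,   0.        ,   1.        ]]), 'position': array([0.38229478, 0.00349252, 1.27223134]), 'orientation': array([[ 2.63161467e-03,  9.93178833e-01, -1.16571353e-01],
       [-9.99845537e-01,  5.87549779e-04, -1.75657752e-02],
       [-1.73774646e-02,  1.16599574e-01,  9.93026970e-01]])}
0.1 1.0030972447205442
[[ 9.07375320e-01  4.20321146e-01 -4.04149522e-04]
 [ 4.20321338e-01 -9.07374808e-01  9.64356430e-04]
 [ 3.86243041e-05 -1.04490589e-03 -9.99999453e-01]]
```

View pics/scene0.png

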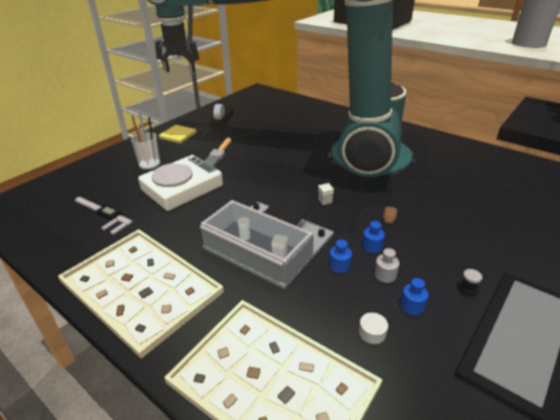

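View pics/top0.png

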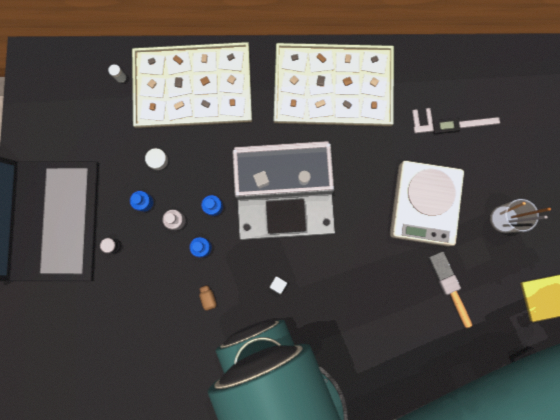

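Top view: the plain knobbed weight is at (173,219). It could be confused with the blue weights at (140,201), (211,205) and (199,247), the flat tin at (156,159), and the dark-bodied jar at (109,245). In the bay, the round object at (304,177) should be the vial, and the square one at (261,179) the box. The pad is at (286,216) and the pan at (432,192). One close crop to check these choices.

```bash
cat >h.py <<'E'
from workcell import arm
import cv2,numpy as np
def ray(c,u,v):
    K=c["camera_matrix"]; d=np.linalg.solve(K,[u,v,1.]); return c["orientation"]@np.array([d[0],-d[1],-d[2]])
def onplane(c,u,v,z):
    d=ray(c,u,v); p=c["position"]; return p+d*(z-p[2])/d[2]
def proj(c,P):
    q=c["orientation"].T@(np.asarray(P)-c["position"]); k=c["camera_matrix"]@np.array([q[0],-q[1],-q[2]]); return k[:2]/k[2]
def down(yaw): # tool y axis at angle yaw in the plane
    y=np.array([np.cos(yaw),np.sin(yaw),0]); z=np.array([0,0,-1.]); return np.column_stack([np.cross(y,z),y,z])
E
python3 - <<'E'
from h import *
t=cv2.imread("pics/top0.png"); s=cv2.imread("pics/scene0.png")
a=cv2.resize(t[140:265,120:345],None,fx=3.5,fy=3.5,interpolation=cv2.INTER_CUBIC)[:, :790]
b=cv2.resize(s[180:300,190:440],None,fx=3,fy=3)[:150]
cv2.imwrite("pics/c1.png",a)
c=arm.get_calibration("top")
for n,u,v,z in[("weight",173,219,.06),("blue1",211,205,.06),("blue2",199,247,.06),("blue3",140,201,.06),("vial",304,177,.067),("pad",286,216,.05),("pan",432,192,.068)]: print(n,onplane(c,u,v,z).round(3))
E
```

```text
weight [0.498 0.299 0.06 ]
blue1 [0.534 0.202 0.06 ]
blue2 [0.427 0.23  0.06 ]
blue3 [0.544 0.385 0.06 ]
vial [ 0.605 -0.036  0.067]
pad [0.507 0.01  0.05 ]
pan [ 0.566 -0.36   0.068]
```

View pics/c1.png

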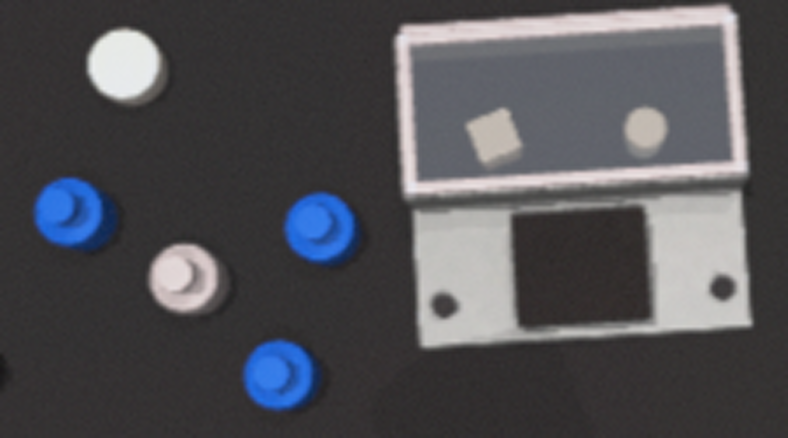

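The crop confirms the plain steel knobbed weight at about (171,218), clear of the blue ones. The round vial is at (304.5,176.6) and the square box at (261,179). Next I measure with masks and take a wrist look above the weight.

```bash
cat >meas.py <<'E'
from h import *
def blob(mask,seed):
    n,l,st,ce=cv2.connectedComponentsWithStats(mask.astype(np.uint8)); k=l[seed[1],seed[0]]; m=(l==k)&(k>0)
    return m.astype(np.uint8)
def ctr(m):
    M=cv2.moments(m,True); return M["m10"]/M["m00"],M["m01"]/M["m00"]
E
python3 - <<'E'
from meas import *
t=cv2.imread("pics/top0.png").astype(int); c=arm.get_calibration("top"); g=t.mean(2)
# pad
roi=np.zeros(g.shape,bool); roi[194:236,262:312]=1
m=blob((g<90)&roi,(286,216)); r=cv2.minAreaRect(cv2.findContours(m,0,1)[0][0]); print("pad",ctr(m),r, onplane(c,*ctr(m),.05))
bx=cv2.boxPoints(r); P=np.array([onplane(c,*p,.05)[:2] for p in bx]); print(P.round(3))
# vial
roi[:]=0; roi[165:192,292:318]=1
print(g[170:186:2,294:316:2].astype(int))
cap=((t[:,:,2]-t[:,:,0])>5)&roi&(g>140); m=blob(cap,(304,176)); print("vial",ctr(m),m.sum(),onplane(c,*ctr(m),.067))
# pan
R=t[:,:,2]-t[:,:,0]; print(t[192,405:462:4],t[165:240:6,432])
pm=blob((g>120)&(g<222)&(R>5)&(np.arange(560)>395),(432,192)); print("pan",ctr(pm),pm.sum(),onplane(c,*ctr(pm),.068))
print(g[208:232:2,160:188:2].astype(int))
arm.goto([0.44,.299,.25],down(np.radians(-13)))
cw=arm.get_calibration("wrist");f=arm.grab_frame("wrist");cv2.imwrite("pics/w1.png",f[:,:,::-1])
np.save("w1.npy",cw,allow_pickle=True);print(cw,proj(cw,[.498,.299,.07]),arm.get_time())
E
```

```text
pad (285.65778853914446, 215.90879741727198) ((285.62835693359375, 215.92478942871094), (32.527793884277344, 38.115386962890625), 86.18592071533203) [0.50707509 0.01075981 0.05      ]
[[ 0.546  0.063]
 [ 0.552 -0.035]
 [ 0.469 -0.041]
 [ 0.462  0.057]]
[[100  99 100 101 113 130 112  99 102  98 100]
 [102 100 103 153 185 184 181 153 102 101  99]
 [ 99 101 117 183 185 186 184 183 124 101 100]
 [100 100 138 185 186 185 185 185 139 100 100]
 [101 101 129 183 186 186 185 184 124 102 100]
 [ 99 101 115 156 184 186 182 157 103 101 102]
 [101 100 105 132 144 151 145 118 101 100 100]
 [101 100 101 110 127 132 116 100 101 100 101]]
vial (303.95535714285717, 176.25892857142858) 112 [ 0.60721314 -0.03596545  0.067     ]
[[240 233 231]
 [214 213 224]
 [216 217 227]
 [215 216 226]
 [215 215 225]
 [216 216 227]
 [215 215 225]
 [214 214 224]
 [212 212 222]
 [212 212 223]
 [213 212 223]
 [213 213 224]
 [213 214 224]
 [240 233 230]
 [156 168 169]] [[204 217 216]
 [207 207 219]
 [213 213 224]
 [214 213 224]
 [215 215 226]
 [215 216 225]
 [215 215 225]
 [215 216 225]
 [215 215 225]
 [241 233 231]
 [240 
[... 597 characters left out ...]
]
 [ 52  49 147 194 190 183 181 194 205 209 143  79  58  37]
 [ 50  50  71 163 189 194 195 209 211 155  85  69  41  42]
 [ 49  49  49  54 108 145 172 150 115  85  72  44  43  48]
 [ 51  51  50  49  47  52  55  57  54  44  46  47  50  52]]
{'camera_matrix': array([[362.98117661,   0.        , 274.18321216],
       [  0.        , 362.98117661, 210.84168182],
       [  0.        ,   0.        ,   1.        ]]), 'position': array([0.45666088, 0.36756044, 0.39295205]), 'orientation': array([[ 9.74004404e-01,  2.17992938e-01,  6.15995159e-02],
       [-2.26528492e-01,  9.36682640e-01,  2.67040212e-01],
       [ 5.13683267e-04, -2.74052388e-01,  9.61714627e-01]])} [336.05689585 173.80605192] 3.3833
```

View pics/w1.png

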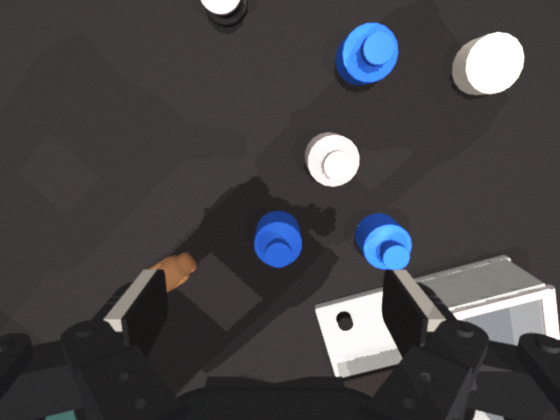

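Wrist view: the steel weight's knob is at (340,165) and its body ring around (331,159). The blue weights are at (278,240), (383,242) and (368,53). The finger line is horizontal in the image, and the gap either side of the weight is free.

```bash
python3 - <<'E'
from meas import *
cw=np.load("w1.npy",allow_pickle=True).item(); c=arm.get_calibration("top")
print(onplane(cw,340.5,165,.07),onplane(c,170.7,218.2,.07))
for im,cc,s,r in[("w1",cw,(320,165),(280,120,380,200)),("top0",c,(168,220),(155,205,195,235))]:
    t=cv2.imread(f"pics/{im}.png"); g=t.mean(2); roi=np.zeros(g.shape,bool); roi[r[1]:r[3],r[0]:r[2]]=1
    hsv=cv2.cvtColor(t,cv2.COLOR_BGR2HSV)
    m=blob((g>100)&roi,s); (x,y),rad=cv2.minEnclosingCircle(cv2.findContours(m,0,1)[0][0]); print(im,ctr(m),(x,y),rad,onplane(cc,*ctr(m),.04),onplane(cc,x,y,.04))
E
```

```text
[0.50330372 0.30592485 0.07      ] [0.49894532 0.30205168 0.07      ]
w1 (332.08517887563886, 158.9480408858603) (331.9727478027344, 158.47665405273438) 28.075647354125977 [0.50072182 0.30786736 0.04      ] [0.5006996  0.30834216 0.04      ]
top0 (172.21019108280254, 219.05732484076432) (172.2569122314453, 219.1243133544922) 10.134208679199219 [0.4996228  0.30549666 0.04      ] [0.49944816 0.30536972 0.04      ]
```

```bash
python3 - <<'E'
from meas import *
R=down(np.radians(-13)); p=np.array([.501,.306,0])
arm.goto(p+[0,0,.16],R); arm.line_to(p+[0,0,.014],vel=.12)
arm.command_gripper(0.0); print(arm.get_opening(),arm.get_gripper_force(),arm.get_tcp_pos(),arm.get_tool_rot()[:,1])
arm.line_to(p+[0,0,.2],vel=.15); print(arm.get_force(),arm.get_opening(),arm.get_time())
# carry above pad with finger line along the dispenser y axis
for a in(94,-86):
    q=arm.solve_ik([.507,.011,.2],down(np.radians(a))); print(a,q)
E
```

```text
0.5629545357119885 62.704676844296046 [0.50091006 0.30612984 0.0147033 ] [ 9.74375021e-01 -2.24929468e-01 -2.30307921e-04]
[ 0.48462286  0.36803858 -8.75526588] 0.5634511992257739 7.0917
94 [-2.86123898e-02 -2.46292689e-01  1.83698995e+00 -4.44089210e-16
  1.55089539e+00 -1.66922189e+00]
-86 [-2.86123898e-02 -2.46292689e-01  1.83698995e+00 -4.44089210e-16
  1.55089539e+00  1.47237077e+00]
```

```bash
python3 - <<'E'
from meas import *
R=down(np.radians(-86)); p=np.array([.507,.011,0])
arm.goto(p+[0,0,.2],R); arm.line_to(p+[0,0,.075],vel=.15)
for z in(.06,.054,.0515):
    arm.line_to(p+[0,0,z],vel=.05); print(z,arm.get_force().round(1),arm.get_tcp_pos().round(4))
f=arm.grab_frame("scene");cv2.imwrite("pics/s2.png",cv2.resize(f[100:320,150:450,::-1],None,fx=2.5,fy=2.5));print(arm.get_time())
E
```

```text
0.06 [-1. -0. -5.] [0.5069 0.011  0.0599]
0.054 [-2.3 -0.8 -5.9] [0.5067 0.011  0.0537]
0.0515 [-1.1 -0.4 -5.6] [0.507  0.011  0.0514]
10.225
```

View pics/s2.png

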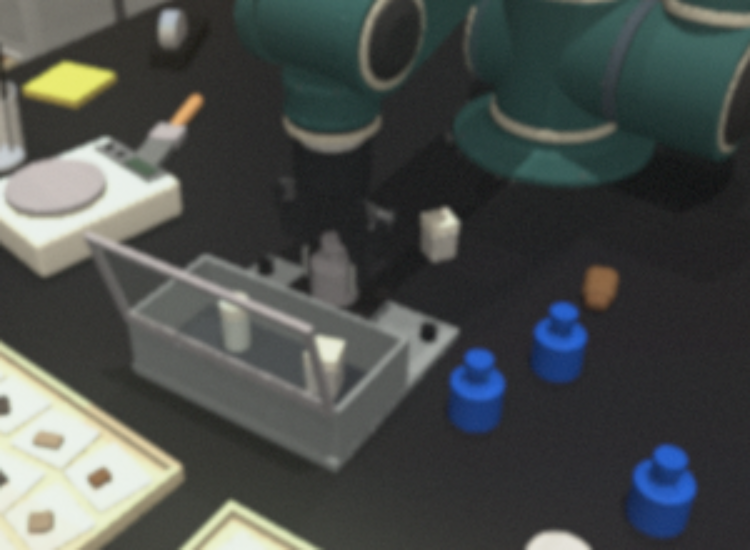

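The flap is swung open and the weight sits on the pad. The vial shows at (235,320) in this crop. I'll release, retreat upward and look with the wrist camera.

```bash
python3 - <<'E'
from meas import *
p=np.array([.507,.011,0])
arm.command_gripper(0.8); print(arm.get_opening(),arm.get_force().round(1))
arm.line_to(p+[0,0,.2],vel=.12)
cw=arm.get_calibration("wrist");f=arm.grab_frame("wrist");cv2.imwrite("pics/w2.png",f[:,:,::-1]);np.save("w2.npy",cw,allow_pickle=True)
print(proj(cw,[.607,-.036,.067]),proj(cw,[.507,.011,.106]),cw["position"],arm.get_time())
f=arm.grab_frame("top");cv2.imwrite("pics/t2.png",f[:,:,::-1])
E
```

```text
0.8022849890137062 [ 0.6  0.7 -0.4]
[351.84869147  68.43674934] [276.02470229 214.67785806] [0.57692443 0.01703889 0.34207192] 12.0
```

View pics/w2.png

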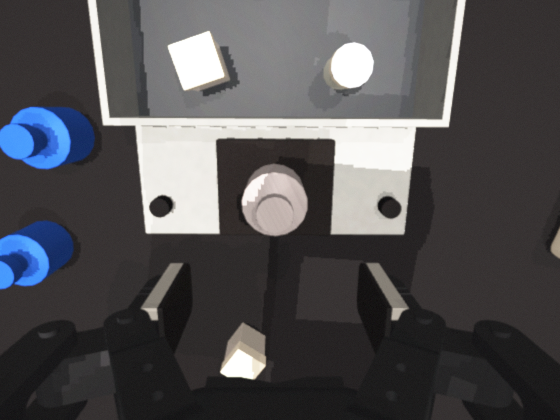

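The weight stands centred on the pad at (275,205), clear of the fingers. The vial cap is at (351,65), within 3 px of the prediction. I'll grasp the vial with the tool turned half round, which keeps the camera on the pad side, away from the flap.

```bash
python3 - <<'E'
from meas import *
cw=np.load("w2.npy",allow_pickle=True).item(); v=onplane(cw,351,65.5,.067); print(v)
p=np.array([(v[0]*2+.607)/3,(v[1]-.036)/2,0]); print(p)
R=down(np.radians(94))
arm.command_gripper(0.62)
arm.goto(p+[0,0,.22],R); arm.line_to(p+[0,0,.09],vel=.15); print(arm.get_force().round(1))
arm.line_to(p+[0,0,.021],vel=.06); print(arm.get_force().round(1),arm.get_tcp_pos())
arm.command_gripper(0.0); print(arm.get_opening(),arm.get_gripper_force())
arm.line_to(p+[0,0,.06],vel=.08);arm.line_to(p+[0,0,.2],vel=.12); print(arm.get_opening(),arm.get_gripper_force(),arm.get_force().round(1),arm.get_time())
f=arm.grab_frame("scene");cv2.imwrite("pics/s3.png",cv2.resize(f[50:320,100:450,::-1],None,fx=2,fy=2))
E
```

```text
[ 0.60888839 -0.03515344  0.067     ]
[ 0.60825892 -0.03557672  0.        ]
[0.6 0.3 0.4]
[ 0.1 -0.1  1. ] [ 0.60849909 -0.03559048  0.0214648 ]
0.32641310489296516 58.54348728200421
0.3222199121130266 58.73844418907538 [-0.2  0.2 -0.8] 19.6917
```

View pics/s3.png

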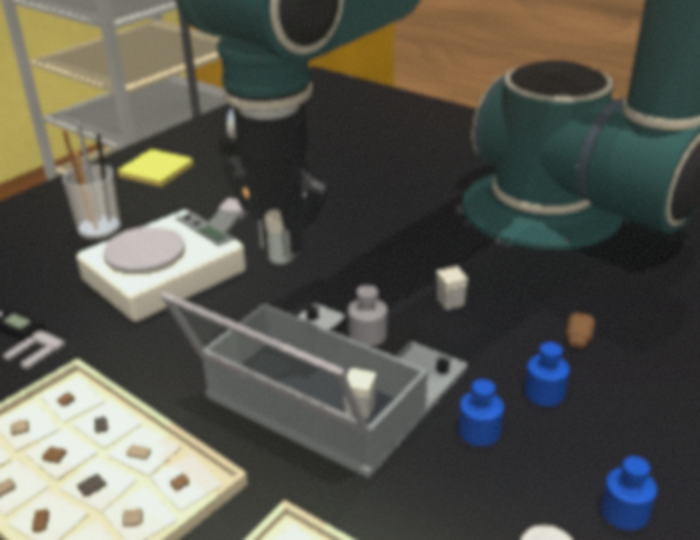

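The vial is upright in the fingers at (278,245), the flap stays open and the weight stays put. Now place it on the pan.

```bash
python3 - <<'E'
from meas import *
R=down(np.radians(94)); p=np.array([.566,-.358,0])
arm.line_to(p+[0,0,.2],vel=.15); arm.line_to(p+[0,0,.09],vel=.12); arm.dwell(.2); f0=arm.get_force()[2]
for z in np.arange(.084,.0755,-.001):
    arm.line_to(p+[0,0,z],vel=.03); d=arm.get_force()[2]-f0
    if d>2.5: break
print(z,d,arm.get_tcp_pos(),arm.get_time())
arm.command_gripper(0.65); print(arm.get_opening())
arm.line_to(p+[0,0,.2],vel=.1)
f=arm.grab_frame("scene");cv2.imwrite("pics/s4.png",cv2.resize(f[50:320,100:450,::-1],None,fx=2,fy=2))
print(arm.get_time())
E
```

```text
0.077 3.1293991743207026 [ 0.56610851 -0.35815664  0.07733406] 25.425
0.6471957367470753
27.2417
```

View pics/s4.png

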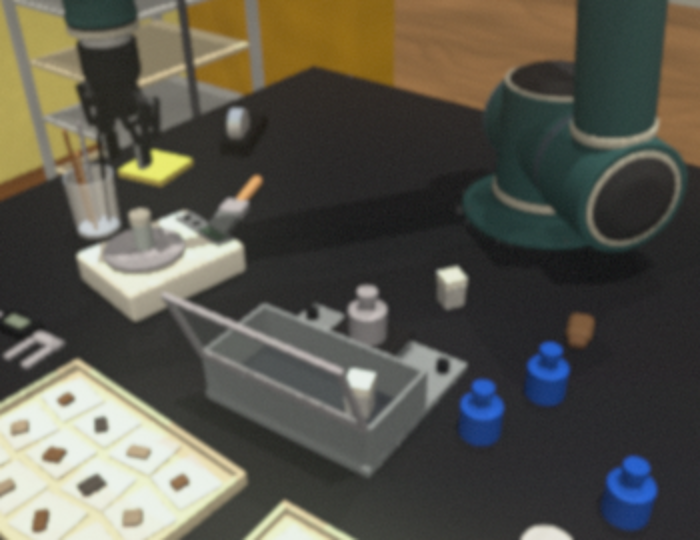

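The vial stands upright at mid-pan (141,230), the weight is on the pad at (367,315) and the flap is open, so I'm handing it in.

```bash
python3 -c "
from workcell import arm
print(arm.finish_job())"
```

```text
the job is handed in; nothing more can be done
None
```

The job is handed in at about 27 s on the robot's clock: in the last picture the steel weight stood on the pad holding the flap open and the round vial stood upright mid-pan; the judge's verdict was not shown.

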